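Shut down the tile-saw bench

ROBOT

A 7-joint arm with a two-finger parallel gripper is mounted at the origin on the work surface. World frame = base frame: x ahead of the robot, y to its left, z up, the work surface at z = 0. Lengths are in m, angles in degrees, forces in N, time in s.
With the tool pointing down it reaches from about 0.425 to 0.875 m from the base axis. Payload 9.9 kg.
Tool frame: the origin (TCP) lies midway between the tips of the shut fingers; the grasp point (between the pads) lies 19 mm behind it; z points along the fingers, y is the line along which they close (so a half turn about z gives the same grasp; the last joint's range is limited). The gripper opens to 85 mm and grips with 20 to 120 N. Pads are 22 mm wide; open, the fingers measure 114 mm over their backs; the gripper's body (76 mm by 85 mm) begins 54 mm behind the grasp point. The pads swing forward as they close: fully open they stand 13 mm farther back than shut.
Start: joints at [72.261, 32.985, 1.427, 82.34, -0.859, 64.687, -3.237], TCP at [0.151, -0.658, 0.208] pointing down, gripper open.
Joint ranges: [-157.87, 157.87], [-19.46, 123.44], [-87.15, 90], [11.01, 140.99], [-62.26, 242.26], [9.8, 113.94], [-161.44, 161.44]. Speed limits (degrees/s): [127.2, 127.2, 172.46, 172.46, 180, 180, 180].

INTERFACE

Orientations are given as a 3x3 rotation matrix whose columns are the frame's x, y, z axes.
In Python, from cell import ctrl, imaging gives the robot as it stands. Calls block until the motion is done:
- ctrl.move_to(position, orientation): joint-space move of the TCP to a pose.
- ctrl.movel(position, v=0.15, ori=None, guard=None): straight line of the TCP; ori=None keeps the orientation; v is the mean speed in m/s. With guard (N) it stops when the force on the tool has changed by that much, and returns True; else False.
- ctrl.move_j(angles): joint-space move.
- ctrl.command_gripper(opening): finger opening in m; the grip force is fixed at half the most; returns when the fingers have stopped.
- ctrl.sleep(seconds).
- ctrl.ik(position, orientation): joint angles nearest the present ones, or None.
- imaging.read_camera(name): name is "scene" or "top"; returns a dict with "color" (400x640x3 uint8, red, green, blue), "depth" (400x640 float32, m along the optical axis (not along the pixel's ray), 0 where there is no reading), "vertical_fov" (degrees; the focal length in pixels is half the picture's height over the tangent of half this angle, whatever the lens; pixels are square), "cx", "cy" (the principal point, pixels), "R" (3x3) and "t" (3): a world point X has camera coordinates R X + t. Camera axes: x right, y down, z forward; pixel columns grow to the right and rows downward; lengths in m; the calibration is good to about 2 mm. A picture is of the moment at which its call begins.
A pose or a line that the arm cannot do raises ctrl.Unreachable and nothing moves.
- ctrl.close_job(): hands the job in; it is judged then, once.
Readings, each from a call of its own:
- ctrl.get_time_s(): time.
- ctrl.get_joint_pos(): joint angles.
- ctrl.get_dq(): joint speeds.
- ctrl.get_joint_efforts(): joint torques, N m.
- ctrl.get_eef_pos(): TCP position.
- ctrl.get_orientation(): TCP orientation.
- ctrl.get_wrist_force(): force on the tool from outside, world axes, zero at the start.
- ctrl.get_wrist_torque(): the same for the moment, N m.
- ctrl.get_opening(): finger opening in m.
- ctrl.get_gripper_force(): force on a finger pad.
Only numpy, scipy, OpenCV 4.12 (cv2) and the standard library are available. Lean on these libraries where they do the work, as an engineer would, in place of code of your own. Each camera call takes 0.05 s, during which the arm holds its last target. There are 200 camera calls.

TASK

The tile cutting is finished, so clear the bench: tip the tile offcuts out of the metal pan into the grey scrap bin and set the empty pan back upright on its rubber mat, and hang every pair of ear defenders over the rail so that the crown of the headband rests on the bar with a cup on either side. All the offcuts must end in the bin, and the green jar, the green mug and the stack of white tiles must stay where they are.

Things in the scene. Friction and masses are not known exactly. Their poses are not given: they have to be found in the camera images.
- muff1: ear defenders with red cups, loose, rigid, 0.2 kg, 166 mm wide cup to cup (own x), 68 mm deep (own y), 165 mm high, symmetrical. They start standing on the flat bottoms of the cups, black headband arching up. Origin: on the table midway between the cups, z up. Cups 76 mm high, with a clear gap of 76 mm (|x| < 38 mm) between their cushions; the arch above is wider inside
- muff2: ear defenders with yellow cups, loose, rigid, 0.2 kg, 166 mm wide cup to cup (own x), 68 mm deep (own y), 165 mm high, symmetrical. They start standing on the flat bottoms of the cups, black headband arching up. Origin: on the table midway between the cups, z up. Cups 76 mm high, with a clear gap of 76 mm (|x| < 38 mm) between their cushions; the arch above is wider inside
- muff3: ear defenders with blue cups, loose, rigid, 0.2 kg, 166 mm wide cup to cup (own x), 68 mm deep (own y), 165 mm high, symmetrical. They start standing on the flat bottoms of the cups, black headband arching up. Origin: on the table midway between the cups, z up. Cups 76 mm high, with a clear gap of 76 mm (|x| < 38 mm) between their cushions; the arch above is wider inside
- muff1_crown (a point): middle of the underside of the crown pad on top of the headband of muff1, 141 mm above its origin: it should come to rest on top of the rail's bar. The stiff pad, slightly arched, is 62 mm long (x), 28 mm wide (y), 23 mm thick (top at 156 to 165 mm; underside 141 mm at the middle, 133 at the ends): grip it from above across its 28 mm, fingertips above its underside, to clear the bar
- muff2_crown (a point): middle of the underside of the crown pad on top of the headband of muff2, 141 mm above its origin: it should come to rest on top of the rail's bar. The stiff pad, slightly arched, is 62 mm long (x), 28 mm wide (y), 23 mm thick (top at 156 to 165 mm; underside 141 mm at the middle, 133 at the ends): grip it from above across its 28 mm, fingertips above its underside, to clear the bar
- muff3_crown (a point): middle of the underside of the crown pad on top of the headband of muff3, 141 mm above its origin: it should come to rest on top of the rail's bar. The stiff pad, slightly arched, is 62 mm long (x), 28 mm wide (y), 23 mm thick (top at 156 to 165 mm; underside 141 mm at the middle, 133 at the ends): grip it from above across its 28 mm, fingertips above its underside, to clear the bar
- rail: hanging rail, fixed to the table: a level round steel bar 18 mm thick and 420 mm long along its own y, its top 165 mm above the table, on two 20 mm square black posts with feet 130 x 40 mm at y = +-195 mm. Origin: on the table under the middle of the bar. Three pairs of ear defenders fit side by side between the posts at 110 mm spacing, cups 24 mm above the table
- rail_top (a point): middle of the top of the rail's bar; its y runs along the bar
- bin: open grey plastic scrap bin, fixed, 200 mm (its own x) x 240 mm (its own y), 120 mm high, walls 5 mm. Origin: on the table under its centre
- mat: black rubber mat, fixed, 210 mm (x) x 170 mm (y), 4 mm thick. Origin: centre of its underside. The pan starts on it and goes back on it
- pan: loose metal offcut pan, 0.4 kg: flat floor 140 mm (its own x) x 130 mm (its own y), origin at the centre of its underside, z up. Back wall (+x) and side walls 45 mm high; the front (-x) is an open ramp whose lip lies 103 mm in front of the origin and 16 mm above it: the pan empties when its front is tipped down 60 degrees or more (friction about 0.6). A wooden handle bar runs across above it
- pan_bar (a point): centre of the pan's handle bar, 115 mm above the pan's origin: a bar of 18 x 18 mm section, 122 mm clear length along the pan's y. Grip it across, along the pan's x
- offcut1: tile offcut (white glazed), loose, 60 x 42 x 16 mm, 70 g, lying in the pan at the start. Origin: centre of its underside
- offcut2: tile offcut (terracotta), loose, 60 x 42 x 16 mm, 70 g, lying in the pan at the start. Origin: centre of its underside
- offcut3: tile offcut (blue glazed), loose, 60 x 42 x 16 mm, 70 g, lying in the pan at the start. Origin: centre of its underside
- offcut4: tile offcut (white glazed), loose, 60 x 42 x 16 mm, 70 g, lying in the pan at the start. Origin: centre of its underside
- jar: green lidded jar, bystander, 112 mm wide, 134 mm high, origin under its centre
- mug: green mug, bystander, 76 mm wide with a handle, 85 mm high, origin under its centre
- tiles: stack of white tiles, bystander, 104 x 104 mm, 60 mm high, origin under its centre

How it is judged (in metres and radians):
On the way:
1. the pan is tipped, front down, over the scrap bin (angle between pan's own z axis and vertical above 0.7 rad and horizontal distance between pan and bin below 0.16 m and height (world z) of pan above 0.1 m), for 0.2 s.
At the end, for the whole second after the job is handed in: all ear defenders present hang over the rail (crown underside within 35 mm of the bar sideways and 17 mm of its top, between the posts, tilt under 0.4 rad, still); all offcuts present lie in the bin below its rim; the pan stands upright and still, its centre within 50 mm of the mat's (x of muff1_crown in the frame of rail between -0.035 and 0.035 m and y of muff1_crown in the frame of rail between -0.18 and 0.18 m and z of muff1_crown in the frame of rail between 0.148 and 0.18 m and angle between each of muff1, muff2, muff3's own z axis and vertical below 0.4 rad and linear speed of each of muff1, muff2, muff3 below 0.05 m/s and x of muff2_crown in the frame of rail between -0.035 and 0.035 m and y of muff2_crown in the frame of rail between -0.18 and 0.18 m and z of muff2_crown in the frame of rail between 0.148 and 0.18 m and x of muff3_crown in the frame of rail between -0.035 and 0.035 m and y of muff3_crown in the frame of rail between -0.18 and 0.18 m and z of muff3_crown in the frame of rail between 0.148 and 0.18 m and x of offcut1 in the frame of bin between -0.1 and 0.1 m and y of offcut1 in the frame of bin between -0.12 and 0.12 m and z of each of offcut1, offcut2, offcut3, offcut4 in the frame of bin below 0.11 m and x of offcut2 in the frame of bin between -0.1 and 0.1 m and y of offcut2 in the frame of bin between -0.12 and 0.12 m and x of offcut3 in the frame of bin between -0.1 and 0.1 m and y of offcut3 in the frame of bin between -0.12 and 0.12 m and x of offcut4 in the frame of bin between -0.1 and 0.1 m and y of offcut4 in the frame of bin between -0.12 and 0.12 m and horizontal distance between pan and mat below 0.05 m and z of pan in the frame of mat below 0.012 m and angle between pan's own z axis and vertical below 0.12 rad and linear speed of pan below 0.03 m/s); the robot touches nothing.
It fails at once if the green jar is pushed more than 30 mm (distance of jar from where it was at the start of the episode above 0.03 m).
It fails at once if the green mug is pushed more than 30 mm (distance of mug from where it was at the start of the episode above 0.03 m).
It fails at once if the stack of white tiles is pushed more than 30 mm (distance of tiles from where it was at the start of the episode above 0.03 m).
Of offcut1, offcut2, offcut3, offcut4 only 2 to 4 are there at a start; the rules pass over those that are not, and their reading is None.
Of muff1, muff2, muff3 only 2 to 3 are there at a start; the rules pass over those that are not, and their reading is None.
At some moment in a run one of pan, muff1, muff2, muff3 may be knocked a few centimetres aside while the robot is not near it.
It also fails if it takes over 200 s, if anything falls off the work surface, if the arm or the gripper's body presses on something with over 40 N, if the wrist force passes 120 N, or if a joint passes its speed limit or range.

## Working session

There is one attempt and no reset: what is moved stays moved. The work goes in short steps, each a Python script; the robot and the scene stay as the last script left them, time stands still between calls to the robot, and variables do not carry over. Pictures are saved under pics/ and viewed, at most 14 in all, crops included, and the job is handed in when it is done.

```bash
ls; mkdir -p pics
python3 - <<'E'
from cell import ctrl, imaging
import cv2,numpy as np
for n in("scene","top"):
    c=imaging.read_camera(n); cv2.imwrite(f"pics/{n}0.png",c["color"][:,:,::-1]); np.savez(f"/tmp/{n}0.npz",**c)
    print(n,c["vertical_fov"],c["cx"],c["cy"],np.round(c["R"],3).tolist(),np.round(c["t"],3), (-c["R"].T@c["t"]).round(3),(c["depth"]==0).mean())
print(ctrl.get_time_s())
E
```

```text
pics
scene 48.288367549171404 318.10791282303416 193.1959751566698 [[-0.384, 0.923, 0.024], [0.503, 0.23, -0.833], [-0.775, -0.308, -0.552]] [ 0.146 -0.224  1.76 ] [1.533 0.459 0.781] 0.004078125
top 51.130965620234235 317.6320166334827 198.75078494883056 [[-0.024, -1.0, -0.005], [-0.993, 0.024, -0.116], [0.116, 0.003, -0.993]] [0.119 0.613 1.231] [0.468 0.101 1.295] 0.00399609375
0.1
```

View pics/scene0.png

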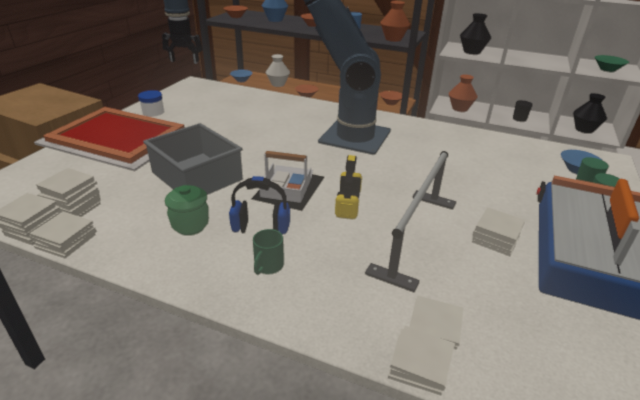

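View pics/top0.png

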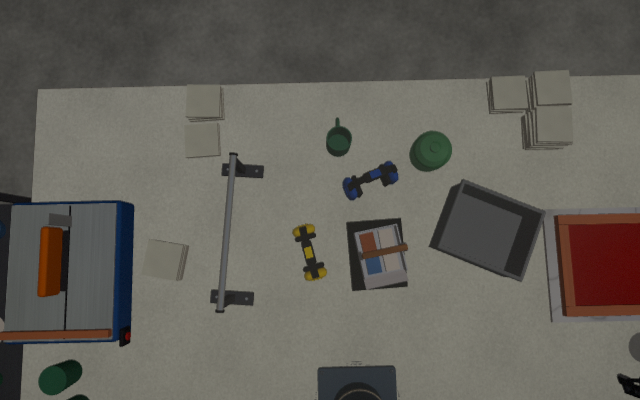

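The blue muff is at about (371,180), the yellow muff at (309,252) and the rail from (232,155) to (220,308). The pan is on its mat at (380,255), with its bar from (363,253) to (407,245), and the bin is at (487,230). There's no red muff. Next I'll measure with rays and depth.

```bash
cat > h.py <<'E'
import numpy as np, cv2
def cloud(c):
    """world xyz per pixel (400x640x3)"""
    f=200/np.tan(np.radians(c["vertical_fov"])/2)
    u,v=np.meshgrid(np.arange(640),np.arange(400)); d=c["depth"]
    P=np.stack([(u-c["cx"])/f*d,(v-c["cy"])/f*d,d],-1)-c["t"]
    P=P@c["R"]; P[d==0]=np.nan
    return P
def ray(c,u,v,z):
    f=200/np.tan(np.radians(float(c["vertical_fov"]))/2)
    r=np.array([(u-c["cx"])/f,(v-c["cy"])/f,1])@c["R"]; o=-c["R"].T@c["t"]
    return o+r*(z-o[2])/r[2]
def hsv(c): return cv2.cvtColor(np.ascontiguousarray(c["color"]),cv2.COLOR_RGB2HSV)
def mask(c,lo,hi): return cv2.inRange(hsv(c),np.array(lo),np.array(hi))>0
COL=dict(yellow=((20,120,60),(32,255,255)),blue=((105,120,40),(125,255,255)),wood=((5,100,50),(14,220,255)))
def rect(P):  # min-area rect of xy
    (x,y),(w,h),a=cv2.minAreaRect((P[:,:2]*1000).astype(np.float32)); return np.round([x,y,w,h,a],1)
E
python3 - <<'E'
from h import *
C={n:dict(np.load(f"/tmp/{n}0.npz")) for n in("scene","top")}
boxes=dict(top=dict(yellow=(285,215,335,290),blue=(335,155,405,205),wood=(355,235,415,265)),scene=dict(yellow=(325,150,370,225),blue=(222,170,298,240),wood=(255,145,315,165)))
for n,c in C.items():
    P=cloud(c); c["P"]=P
    for k,b in boxes[n].items():
        m=mask(c,*COL[k]); mm=np.zeros_like(m); mm[b[1]:b[3],b[0]:b[2]]=1; m&=mm
        Q=P[m]; Q=Q[np.isfinite(Q[:,0])]; print(n,k,len(Q),"med",np.median(Q,0).round(3),"zpct",np.percentile(Q[:,2],[5,50,95]).round(3),"rect",rect(Q))
def sel(n,b,z0,z1):
    Q=C[n]["P"][b[1]:b[3],b[0]:b[2]].reshape(-1,3); return Q[(Q[:,2]>z0)&(Q[:,2]<z1)]
for nm,b,z0,z1 in[("yellow high",(285,215,335,290),.12,.2),("blue high",(335,155,405,205),.12,.2),("pan bar",(345,210,415,295),.095,.16),("pan rim",(345,210,415,295),.02,.06),("rail",(205,140,270,315),.13,.2),("bin rim",(425,175,550,285),.1,.14),("jar",(405,125,455,175),.03,.2),("mug",(320,110,355,160),.03,.1),("tiles",(140,235,192,285),.02,.08),("tl2",(180,80,226,160),.02,.08),("mat",(345,215,412,295),.001,.008)]:
    Q=sel("top",b,z0,z1); print(nm,len(Q),"mean",Q.mean(0).round(3),"z",np.percentile(Q[:,2],[5,50,95]).round(3),"rect",rect(Q))
# pan/muff close-ups from height map
t=C["top"]; cr=t["color"][150:300,285:420,::-1]; Z=t["P"][150:300,285:420,2]
zz=cv2.applyColorMap(np.uint8(np.clip(np.nan_to_num(Z)/.17,0,1)*255),cv2.COLORMAP_JET)
s=C["scene"]["color"][130:250,215:365,::-1]
big=lambda a,w,h:cv2.resize(a,(w,h),interpolation=cv2.INTER_CUBIC)
o=np.hstack([big(cr,270,300),big(zz,270,300)]);o=np.vstack([o,big(s,540,300)[:,:]])
cv2.imwrite("pics/crop0.png",cv2.convertScaleAbs(o,alpha=1.5))
E
```

```text
scene yellow 534 med [0.532 0.144 0.057] zpct [0.016 0.057 0.164] rect [465.4 131.8 158.2  62.1  13.8]
scene blue 168 med [ 0.673 -0.069  0.073] zpct [0.068 0.073 0.165] rect [671.3 -58.2  59.8 148.2  21.3]
scene wood 119 med [ 0.461 -0.088  0.126] zpct [0.122 0.126 0.129] rect [458.6 -81.2  18.3 122.   12.2]
top yellow 385 med [0.457 0.131 0.074] zpct [0.06  0.074 0.167] rect [456.5 131.5 166.7  63.9  14. ]
top blue 242 med [ 0.665 -0.051  0.075] zpct [0.066 0.075 0.167] rect [664.7 -54.2  60.3 160.7  20.5]
top wood 493 med [ 0.462 -0.053  0.124] zpct [0.02  0.124 0.13 ] rect [469.  -78.5 125.6  66.7  88.8]
yellow high 438 mean [0.458 0.133 0.152] z [0.129 0.155 0.166] rect [458.  132.7 136.2  28.   13.8]
blue high 426 mean [ 0.665 -0.051  0.151] z [0.128 0.154 0.167] rect [667.5 -54.5  28.  137.2  20.8]
pan bar 328 mean [ 0.455 -0.077  0.126] z [0.12  0.127 0.131] rect [456.5 -77.8  23.4 130.3   9.8]
pan rim 1282 mean [ 0.452 -0.079  0.028] z [0.021 0.024 0.049] rect [439.  -81.3 173.2 131.   10.7]
rail 1144 mean [0.516 0.353 0.162] z [0.155 0.163 0.168] rect [521.  354.3  23.5 432.1  85. ]
bin rim 1602 mean [ 0.507 -0.39   0.117] z [0.104 0.118 0.122] rect [ 509.2 -381.7  253.9  213.3   66.6]
jar 1317 mean [ 0.74  -0.226  0.107] z [0.061 0.113 0.131] rect [ 746.  -232.8  109.4  109.7   79.8]
mug 349 mean [0.796 0.037 0.066] z [0.034 0.07  0.087] rect [801.7  31.5  74.6 100.   63.2]
tiles 1479 mean [0.444 0.558 0.058] z [0.038 0.06  0.064] rect [444.7 563.3 111.5 106.4  78.6]
tl2 1851 mean [0.89  0.457 0.033] z [0.021 0.038 0.044] rect [869.5 457.2 115.5 233.3  84.5]
mat 1644 mean [ 0.451 -0.058  0.004] z [0.001 0.004 0.007] rect [444.6 -77.8 204.6 241.6  88.2]
```

View pics/crop0.png

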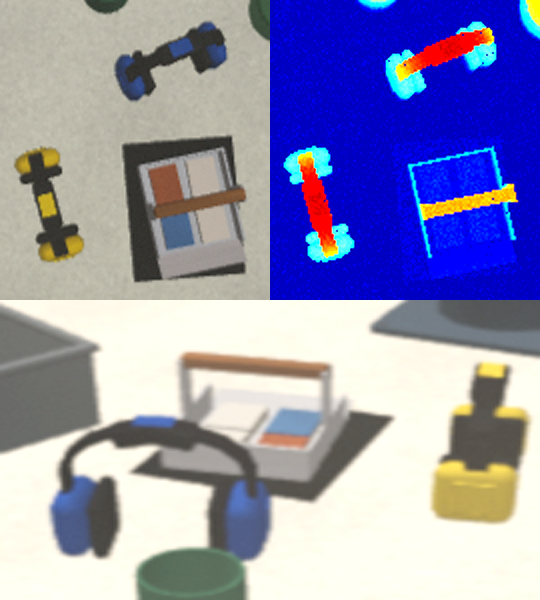

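The pan's back wall faces away from the robot and its ramp faces it. It holds four offcuts: terracotta, blue and two white. Both views agree on heights: muff tops 0.165, bar top 0.127. Next I'll locate the bin and mat by rays and check reach.

```bash
cat >> h.py <<'E'
def Rz(d): d=np.radians(d); return np.array([[np.cos(d),-np.sin(d),0],[np.sin(d),np.cos(d),0],[0,0,1]])
def down(yaw):  # tool pointing down, tool y (closing line) at azimuth yaw
    y=Rz(yaw)[:,0]; z=np.array([0,0,-1.]); return np.column_stack([np.cross(y,z),y,z])
def tipped(phi,th,flip=1): # tool holding pan, pan x at azimuth phi, front tipped down th deg; closing line along pan x
    x,y,up=Rz(phi).T; c,s=np.cos(np.radians(th)),np.sin(np.radians(th))
    px=c*x+s*np.array([0,0,1]); pz=-s*x+c*np.array([0,0,1])
    ty=flip*px; tz=-pz; return np.column_stack([np.cross(ty,tz),ty,tz])
E
python3 - <<'E'
from h import *
from cell import ctrl
t=dict(np.load("/tmp/top0.npz"))
m=(hsv(t)[...,2]<60); P=cloud(t)
Q=P[205:300,340:415][m[205:300,340:415]]; Q=Q[Q[:,2]<.015]; print("mat",rect(Q))
print("bin",[ray(t,*p,.12).round(3).tolist() for p in[(463,181),(545,210),(521,279),(431,246)]])
print("railends",[ray(t,*p,.156).round(3).tolist() for p in[(233,154),(220,310)]])
for f in(1,-1):
  for nm,p,y in[("yel",(.4575,.1325,.145),103.8),("blue",(.667,-.054,.145),20.8),("hang",(.52-.065,.36,.168),-5),("hang2",(.52+.065,.35,.34),-5),("pan",(.456,-.078,.1),10.3)]:
    q=ctrl.ik(np.array(p),down(y if f>0 else y-180)); print(f,nm,None if q is None else np.round(q))
  for phi in(-10,-23,-37):
   for th in(0,30,60,75,80):
    x=Rz(phi)[:,0]; bar=np.array([.509,-.382,.27])-.045*x; R=tipped(phi,th,f)
    q=ctrl.ik(bar+.019*R[:,2],R); print(f,phi,th,None if q is None else np.round(q))
E
```

```text
mat [445.8 -71.3 207.5 168.2   2.9]
bin [[0.647, -0.31, 0.12], [0.558, -0.535, 0.12], [0.369, -0.452, 0.12], [0.466, -0.209, 0.12]]
railends [[0.733, 0.336, 0.156], [0.31, 0.371, 0.156]]
1 yel [ 13.  26. -49. 115.  26.  50.  53.]
1 blue [ 19.  38. -32.  87.  22.  61.   2.]
1 hang [ -6.  38. -62.  99.  37.  66. -84.]
1 hang2 [ -7.  38. -58.  67.  31.  91. -64.]
1 pan [ 24.  25. -27. 121.  18.  38.  -6.]
1 -10 0 [ 46.  25. -18.  91.   8.  66.  16.]
1 -10 30 [ 66.  15. -27. 115. -18.  26.  45.]
1 -10 60 [ 106.   36.  -74.  136.  185.   19. -143.]
1 -10 75 None
1 -10 80 None
1 -23 0 [ 43.  24. -15.  91.   7.  65.   4.]
1 -23 30 [ 56.  13. -22. 118.  -5.  21.  17.]
1 -23 60 None
1 -23 75 None
1 -23 80 None
1 -37 0 [ 40.  24. -12.  92.   5.  65. -10.]
1 -37 30 [ 40.  11. -11. 120.  18.  20. -23.]
1 -37 60 None
1 -37 75 None
1 -37 80 None
-1 yel [   0.   23.  -30.  116.   16.   46. -115.]
-1 blue [  -8.   36.   14.   88.  -10.   57. -150.]
-1 hang [ -1.  44. -74.  99.  44.  73.  89.]
-1 hang2 [ -3.  43. -74.  66.  41.  97. 110.]
-1 pan [  -8.   25.   16.  122.  -12.   35. -153.]
-1 -10 0 [  16.   27.   29.   92.  -14.   65. -142.]
-1 -10 30 [  34.   14.   13.  116.  -41.   31. -112.]
-1 -10 60 [106.  36. -74. 136. 185.  19.  37.]
-1 -10 75 None
-1 -10 80 None
-1 -23 0 [  13.   27.   32.   92.  -15.   65. -154.]
-1 -23 30 [  23.   12.   18.  119.  -32.   23. -136.]
-1 -23 60 None
-1 -23 75 None
-1 -23 80 None
-1 -37 0 [  -6.   44.   78.   93.  -44.   79. -140.]
-1 -37 30 [ 85.  23. -74. 119.  57.  37. 119.]
-1 -37 60 None
-1 -37 75 None
-1 -37 80 None
```

Run:
```python
from h import *
from cell import ctrl
B=np.array([.510,-.377,0]); 
for f in(1,-1):
 for phi in range(-180,180,15):
  for zb in(.27,.30,.34):
   r=[]
   for th in(0,30,45,60,65,70,75,80):
    x=Rz(phi)[:,0]; R=tipped(phi,th,f); pan_lip=-.115*R[:,2]  # bar from pan origin
    a=np.radians(th); lx=.115*np.sin(a)-.103*np.cos(a)-.016*np.sin(a)
    bar=B+[0,0,zb]-(.058-.015)*x
    q=ctrl.ik(bar+.019*R[:,2],R); r.append(0 if q is None else 1)
   if sum(r[4:])>=2: print(f,phi,zb,r, None if q is None else np.round(q))
```

```text
1 -150 0.27 [1, 1, 1, 1, 1, 1, 1, 1] [  -7.   72.   48.   55.   21.  110. -116.]
1 -150 0.3 [1, 1, 1, 1, 1, 1, 1, 1] [  -6.   70.   48.   54.   23.  112. -114.]
1 -150 0.34 [1, 1, 1, 1, 1, 1, 1, 1] [-10.  78.  77.  53.   6. 108. -96.]
1 -135 0.27 [1, 1, 1, 1, 1, 1, 1, 1] [ -17.   68.   51.   73.   24.   91. -117.]
1 -135 0.3 [1, 1, 1, 1, 1, 1, 1, 1] [ -17.   65.   49.   72.   27.   93. -117.]
1 -135 0.34 [1, 1, 1, 1, 1, 1, 1, 1] [ -14.   60.   42.   71.   34.   98. -119.]
1 -120 0.27 [1, 1, 1, 1, 1, 1, 1, 1] [ -26.   63.   49.   90.   33.   74. -124.]
1 -120 0.3 [1, 1, 1, 1, 1, 1, 1, 1] [ -23.   58.   43.   89.   39.   79. -126.]
1 -120 0.34 [1, 1, 1, 1, 1, 1, 1, 1] [ -20.   52.   36.   88.   45.   86. -128.]
1 -105 0.27 [1, 1, 1, 1, 1, 1, 1, 1] [ -35.   61.   54.  106.   42.   54. -131.]
1 -105 0.3 [1, 1, 1, 1, 1, 1, 1, 1] [ -34.   56.   52.  105.   46.   58. -131.]
1 -105 0.34 [1, 1, 1, 1, 1, 1, 1, 1] [ -28.   47.   39.  104.   55.   71. -135.]
1 -90 0.27 [1, 1, 1, 1, 1, 1, 1, 1] [ -28.   47.   31.  122.   74.   61. -159.]
1 -90 0.3 [1, 1, 1, 1, 1, 1, 1, 1] [ -36.   49.   46.  121.
[... 3580 characters left out ...]
 1, 1, 1] [ 99.  47. -49. 104. -58.  59. -50.]
-1 45 0.27 [1, 1, 1, 1, 1, 1, 1, 1] [ 74.  51. -11.  91. -62.  89. -39.]
-1 45 0.3 [1, 1, 1, 1, 1, 1, 1, 1] [ 74.  49. -12.  90. -62.  90. -42.]
-1 45 0.34 [1, 1, 1, 1, 1, 1, 1, 1] [ 87.  49. -36.  88. -51.  80. -55.]
-1 60 0.27 [1, 1, 1, 1, 1, 1, 1, 1] [ 67.  57.  -8.  74. -56. 104. -44.]
-1 60 0.3 [1, 1, 1, 1, 1, 1, 1, 1] [ 67.  55.  -8.  73. -56. 105. -47.]
-1 60 0.34 [1, 1, 1, 1, 1, 1, 1, 1] [ 68.  52.  -9.  72. -57. 107. -50.]
-1 75 0.27 [1, 1, 1, 1, 1, 1, 1, 1] [ 68.  65. -24.  56. -42. 112. -56.]
-1 75 0.3 [1, 1, 1, 1, 1, 1, 1, 1] [ 68.  63. -24.  55. -43. 114. -58.]
-1 75 0.34 [1, 1, 1, 1, 1, 1, 1, 1] [ 72.  63. -36.  53. -38. 112. -67.]
```

```bash
cat > a.py <<'E'
from h import *
from cell import ctrl, imaging
p=ctrl.get_eef_pos(); ctrl.movel([p[0],p[1],.42],v=.25)
ctrl.move_to([.456,-.078,.30],down(10.3))
c=imaging.read_camera("scene"); P=cloud(c); m=mask(c,*COL["wood"]); m[:130]=0; m[175:]=0; m[:,:240]=0; m[:,330:]=0
Q=P[m]; Q=Q[(Q[:,2]>.1)&(Q[:,2]<.15)]; print("bar before grasp",rect(Q),np.median(Q[:,2]))
print(ctrl.movel([.456,-.078,.100],v=.12,guard=15))
ctrl.command_gripper(0.0); print(ctrl.get_opening(),ctrl.get_gripper_force(),ctrl.get_eef_pos(),np.round(ctrl.get_joint_pos()))
ctrl.movel([.456,-.078,.29],v=.1); print(ctrl.get_opening(),ctrl.get_wrist_force(),ctrl.get_time_s())
E
python3 a.py
```

```text
bar before grasp [459.1 -80.2  21.5 119.4   6.9] 0.12656910848225214
False
0.01561330947308037 59.03547942638397 [ 0.45483018 -0.07826063  0.09985342] [ 26.  26. -31. 121.  21.  39.  -8.]
0.015613333459789937 [ 0.09775017  0.14445622 -5.90130568] 8.0167
```

```bash
cat > b.py <<'E'
from h import *
from cell import ctrl, imaging
phi=-113; x=Rz(phi)[:,0]; bar=np.array([.510,-.379,.285])-.04*x
go=lambda th:(bar+.019*tipped(phi,th)[:,2],tipped(phi,th))
ctrl.move_to([.46,-.2,.32],down(-40))
ctrl.move_to(*go(0)); print("over bin",np.round(ctrl.get_joint_pos()))
for th in(25,50,75,85):
    p,R=go(th); ctrl.movel(p,v=.01,ori=R); print(th,np.round(ctrl.get_joint_pos()),ctrl.get_time_s())
ctrl.sleep(1.); print(ctrl.get_wrist_force(),ctrl.get_opening())
for n in("scene","top"):
    c=imaging.read_camera(n); cv2.imwrite(f"pics/tip_{n}.png",c["color"][:,:,::-1])
a=cv2.imread("pics/tip_scene.png")[60:260,60:420];b=cv2.imread("pics/tip_top.png")[120:320,300:620]
cv2.imwrite("pics/tip.png",np.vstack([cv2.resize(a,(540,300)),cv2.resize(b,(480,300))[:,:].copy() if 0 else cv2.resize(b,(540,300))]))
E
python3 b.py
```

```text
over bin [ 33.  26.  -7.  85.   3.  69. -87.]
25 [  14.   27.    1.   89.   26.   69. -109.] 10.5667
50 [  -1.   34.    8.   93.   44.   76. -127.] 11.5417
75 [ -11.   46.   14.   96.   56.   85. -141.] 12.5167
85 [ -13.   52.   17.   97.   59.   89. -145.] 13.0
[-0.09504147 -0.91695367 -3.11901778] 0.0155526118622815
```

View pics/tip.png

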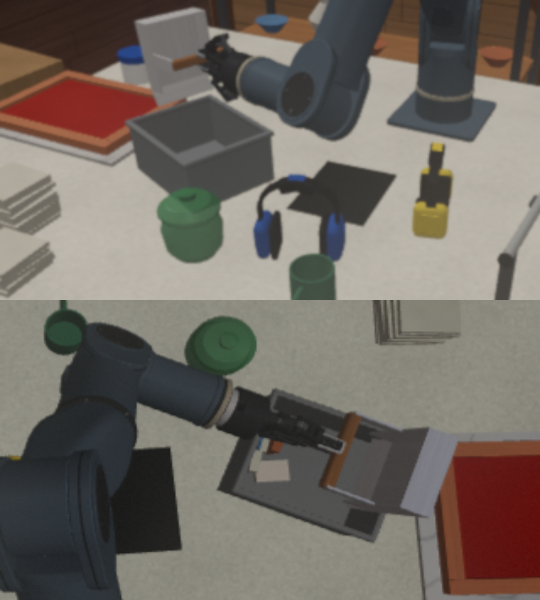

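The pan is empty at about 85° tilt. The offcuts lie on the bin's left side, and the wrist load dropped by 2.8 N, which is four offcuts. Now I'll return the pan to the mat.

```bash
cat > c.py <<'E'
from h import *
from cell import ctrl, imaging
phi=-113; x=Rz(phi)[:,0]; bar=np.array([.510,-.379,.285])-.04*x
for th in(50,25,0):
    R=tipped(phi,th); ctrl.movel(bar+.019*R[:,2],v=.012,ori=R)
ctrl.move_to([.46,-.2,.32],down(-40))
ctrl.move_to([.447,-.073,.26],down(4))
ctrl.movel([.447,-.073,.115],v=.12)
print(ctrl.movel([.447,-.073,.0985],v=.02,guard=4),ctrl.get_eef_pos())
ctrl.command_gripper(.085); p=ctrl.get_eef_pos()
ctrl.movel([p[0],p[1],.30],v=.2); ctrl.move_to([.40,.40,.42],down(60))
print(ctrl.get_time_s())
for n in("scene","top"):
    c=imaging.read_camera(n); cv2.imwrite(f"pics/c_{n}.png",c["color"][:,:,::-1]); np.savez(f"/tmp/{n}1.npz",**c)
b=cv2.imread("pics/c_top.png")[120:320,220:560]; a=cv2.imread("pics/c_scene.png")[100:260,130:380]
cv2.imwrite("pics/c.png",np.vstack([cv2.resize(a,(540,300)),cv2.resize(b,(540,300))]))
E
python3 c.py
```

```text
True [ 0.44584373 -0.07300483  0.09967226]
24.1
```

View pics/c.png

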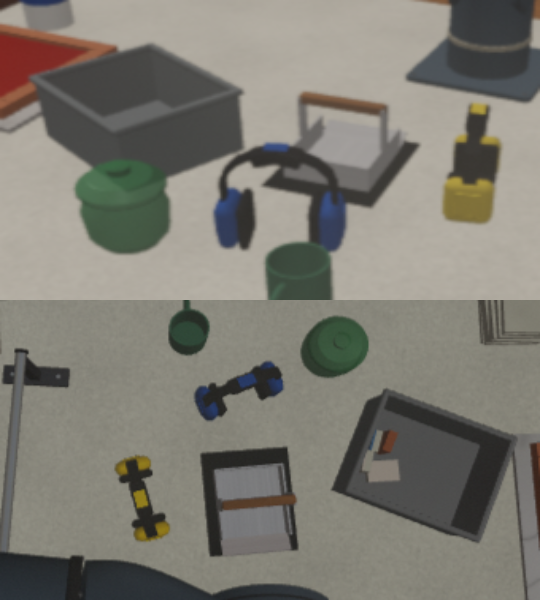

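The pan stands upright on the mat, all four offcuts are in the bin, and both muffs are where they were. Next is the yellow muff.

```bash
cat > m.py <<'E'
import sys
from h import *
from cell import ctrl, imaging
def find(k,approx):
    c=imaging.read_camera("top"); P=cloud(c); d=np.hypot(P[...,0]-approx[0],P[...,1]-approx[1])
    m=mask(c,*COL[k])&(d<.15)&(P[...,2]<.18); ctr=np.median(P[m],0)
    d=np.hypot(P[...,0]-ctr[0],P[...,1]-ctr[1])
    Q=P[(d<.10)&(P[...,2]>.125)&(P[...,2]<.175)]
    x,y,w,h,a=rect(Q); return x/1e3,y/1e3,(a if w>h else a+90),np.percentile(Q[:,2],97),(w,h)
AX=np.array([np.cos(np.radians(-4.7)),np.sin(np.radians(-4.7))]); C0=np.array([.5213,.3537])
def hang(k,approx,s,ygrasp,yhang):
    x,y,a,top,wh=find(k,approx); print(k,x,y,a,top,wh)
    yaw=a+90; yaw+=180*round((ygrasp-yaw)/180)
    ctrl.command_gripper(.06)
    ctrl.move_to([x,y,.30],down(yaw))
    print("guard",ctrl.movel([x,y,.146],v=.1,guard=10),"yaw",yaw)
    ctrl.command_gripper(0); print("grip",ctrl.get_opening(),ctrl.get_gripper_force())
    ctrl.movel([x,y,.37],v=.15); print("lifted",ctrl.get_opening(),ctrl.get_wrist_force())
    p=C0+s*AX; ctrl.move_to([*p,.37],down(yhang))
    ctrl.movel([*p,.19],v=.12); print("guard",ctrl.movel([*p,.165],v=.02,guard=2.5),ctrl.get_eef_pos())
    ctrl.command_gripper(.055); p=ctrl.get_eef_pos(); ctrl.movel([p[0],p[1],.40],v=.15)
if sys.argv[1]=="yellow": hang("yellow",(.4575,.1325),-.06,103.8,175.3)
else: hang("blue",(.667,-.054),.06,20.8,-4.7)
ctrl.move_to([.45,-.25,.45],down(0)); print(ctrl.get_time_s())
for n in("scene","top"):
    c=imaging.read_camera(n); cv2.imwrite(f"pics/m_{sys.argv[1]}_{n}.png",c["color"][:,:,::-1]); np.savez(f"/tmp/{n}2.npz",**c)
b=cv2.imread(f"pics/m_{sys.argv[1]}_top.png")[130:320,200:520]; a=cv2.imread(f"pics/m_{sys.argv[1]}_scene.png")[130:310,200:500]
cv2.imwrite(f"pics/m_{sys.argv[1]}.png",np.vstack([cv2.resize(a,(500,300)),cv2.resize(b,(500,300))]))
E
python3 m.py yellow
```

```text
yellow 0.4579 0.13269999999999998 14.0 0.16689549528267786 (np.float64(135.4), np.float64(28.0))
guard False yaw 104.0
grip 9.499346081368391e-05 0.0
lifted 0.0002579691609674886 [0.68727089 0.16481831 0.41921413]
guard False [0.46151765 0.35869272 0.16513529]
38.1917
```

View pics/m_yellow.png

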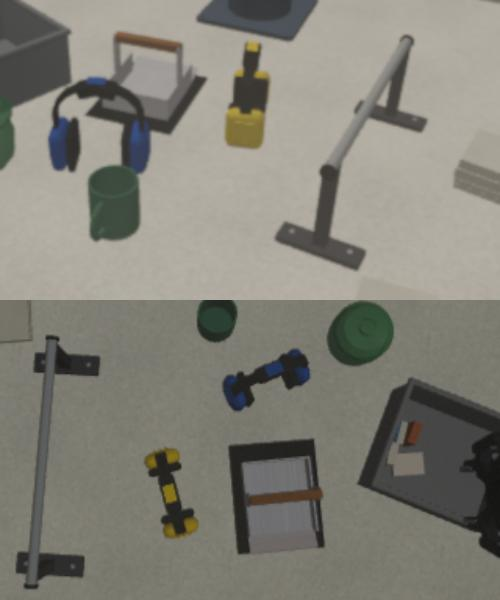

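The fingers closed on nothing and yellow hasn't moved, still at (170,493) in the crop. The tips must sit farther back when open than I allowed for. I'll retry lower, stepping down, and check the grip before lifting.

```bash
python3 - <<'E'
s=open('m.py').read()
a=s.index('    print("guard",ctrl.movel([x,y,.146]'); b=s.index('    ctrl.movel([x,y,.37],v=.15)')
s=s[:a]+'''    for z in(.141,.137,.133,.129):
        g=ctrl.movel([x,y,z],v=.1,guard=10); ctrl.command_gripper(0)
        print("z",z,g,ctrl.get_eef_pos(),"yaw",yaw,"grip",ctrl.get_opening(),ctrl.get_gripper_force())
        if ctrl.get_opening()>.02: break
        ctrl.command_gripper(.06)
    else: ctrl.movel([x,y,.37]); raise SystemExit("no grip")
    zg=z
'''+s[b:]
s=s.replace("[*p,.19],v=.12","[*p,zg+.045],v=.12").replace("[*p,.165],v=.02","[*p,zg+.018],v=.02")
open('m.py','w').write(s)
E
python3 m.py yellow
```

```text
yellow 0.4585 0.13290000000000002 14.1 0.16772376029145356 (np.float64(132.4), np.float64(27.9))
z 0.141 False [0.45966462 0.13276693 0.1424935 ] yaw 104.1 grip 0.0003914430163825231 10.062431801052298
z 0.137 False [0.45860569 0.132826   0.13735364] yaw 104.1 grip 0.02477085052410051 58.58181148767471
lifted 0.02469138826915247 [-0.41721851 -0.55711011 -1.69774494]
guard True [0.4615654  0.35854481 0.16124557]
53.325
```

View pics/m_yellow.png

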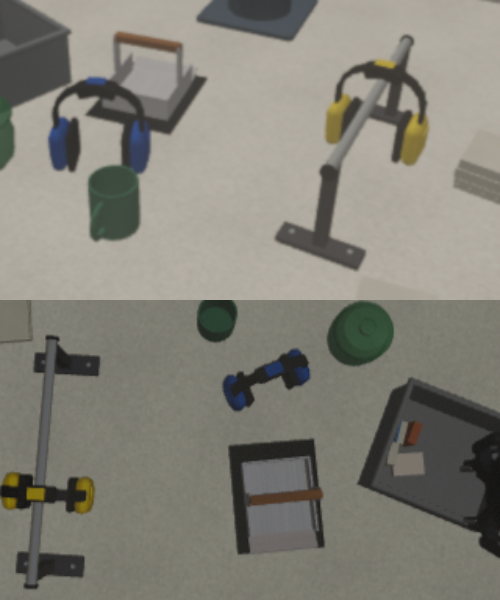

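Yellow hangs over the bar with a cup on either side, its pad at (36,494). Blue is next.

```bash
sed -i 's/(.141,.137,/(.137,/' m.py; python3 m.py blue
python3 - <<'E'
from h import *
AX=np.array([np.cos(np.radians(-4.7)),np.sin(np.radians(-4.7))]); N=np.array([-AX[1],AX[0]]); C0=np.array([.5213,.3537])
c=dict(np.load("/tmp/top2.npz")); P=cloud(c)
S=(P[...,:2]-C0)@AX; L=(P[...,:2]-C0)@N
for s0 in(-.06,.06):
    near=(abs(S-s0)<.05)
    pad=P[near&(abs(L)<.03)&(P[...,2]>.176)&(P[...,2]<.22)]
    print("s0",s0,"pad L",((pad[:,:2]-C0)@N).mean().round(3),"S",((pad[:,:2]-C0)@AX).mean().round(3),"top",np.percentile(pad[:,2],98).round(3))
    for sg in(-1,1):
        q=P[near&(L*sg>.05)&(L*sg<.11)&(P[...,2]>.07)&(P[...,2]<.125)]; print("  cup top z",np.percentile(q[:,2],[50,90]).round(3),"L",np.median((q[:,:2]-C0)@N).round(3))
m=(P[...,2]>.11)&(P[...,2]<.15); m&=mask(c,*COL["wood"]); Q=P[m]; Q=Q[np.hypot(Q[:,0]-.446,Q[:,1]+.073)<.15]; print("pan bar",rect(Q),np.median(Q[:,2]))
E
```

```text
blue 0.667 -0.053399999999999996 111.1 0.16775248102956355 (np.float64(28.2), np.float64(134.0))
z 0.137 False [ 0.66716231 -0.05337591  0.13762569] yaw 21.099999999999994 grip 0.024783863944222936 58.75957399606705
lifted 0.024605242907193042 [-0.37079234 -0.24148858 -2.06869043]
guard True [0.58108181 0.34877299 0.16165357]
67.4167
s0 -0.06 pad L -0.001 S -0.058 top 0.193
  cup top z [0.093 0.098] L -0.07
  cup top z [0.098 0.102] L 0.065
s0 0.06 pad L -0.001 S 0.06 top 0.194
  cup top z [0.094 0.099] L -0.07
  cup top z [0.099 0.104] L 0.064
pan bar [445.3 -72.2  15.8 126.1   4.6] 0.12728031419242505
```

View pics/m_blue.png

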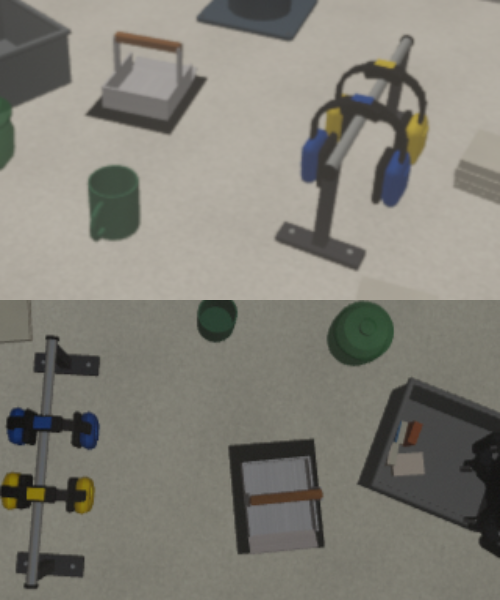

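Both pairs hang level, within 2 mm of the bar sideways. The pan is 2 mm from the mat's centre and the offcuts are in the bin, so I'm handing in.

```bash
python3 -c "
from cell import ctrl
print(ctrl.close_job(),ctrl.get_time_s())"
```

```text
the job is handed in; nothing more can be done
the job is handed in; nothing more can be done
```

The job is handed in: all four offcuts are in the bin, the empty pan is upright on its mat, and both pairs of ear defenders found (yellow and blue, no red) hang on the rail; the jar, mug and tiles were left alone, and no verdict came back.

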